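# Find the steel ballast on the balance and seat it in the bookend

### The job

One of the two look-alike green slugs is the steel ballast for the bookend, the other is a hollow dummy. Set them gently on opposite pans of the balance, one on each, let go and see which side drops; then take the slug that dropped and slide it nose first into the tunnel under the bookend's yellow foot, pressing it firmly but gently (about 10 N, never as much as 20 N) against the stiff plunger hidden inside until the plunger has given way by more than half, and let go. Leave the other slug lying in its pan, and do not disturb the things on the desk.

Things in the scene. Friction and masses are not known exactly. Their poses are not given: they have to be found in the camera images.
- slug_a: Green ballast slug: base 70 long x 36 wide x 18 high, with an upright grip fin on it, 12 thick (along y), 24 long (x from -24 to 0), top 53 above the underside. Origin: centre of the underside; x points to the nose (end without fin), z up. Stands on the desk at the start. One slug is steel (235 to 295 g), one a hollow dummy (100 to 120 g); they look the same and either may be either.
- slug_b: Green ballast slug: base 70 long x 36 wide x 18 high, with an upright grip fin on it, 12 thick (along y), 24 long (x from -24 to 0), top 53 above the underside. Origin: centre of the underside; x points to the nose (end without fin), z up. Stands on the desk at the start. One slug is steel (235 to 295 g), one a hollow dummy (100 to 120 g); they look the same and either may be either.
- slug_a_nose (a point): The lower front edge of that slug's nose, mid-width, 35 in front of the slug's origin.
- slug_b_nose (a point): The lower front edge of that slug's nose, mid-width, 35 in front of the slug's origin.
- balance: A pivot balance fixed to the desk: black foot 110 x 100, low steel uprights, an aluminium beam 260 long along the balance's y, pivoted 44 above the desk, with a white pan on each end. Origin: on the desk under the pivot; y points along the beam to the left pan, z up. It takes less than 20 N from anything.
- beam (a joint): Tip of the balance beam, rad: 0 level (empty, a light spring centres it), positive when the left pan is down, negative when the right pan is down; stops at +-0.16. The dummy alone tips it by 0.06 to 0.09, the steel one alone by 0.15 or more, both together by 0.05 to 0.13 towards the heavier; it settles within a second.
- pan_left (a point): Centre of the inner floor of the balance's left pan (+110 along the balance's y). White pan, 100 (balance x) x 64 (balance y), rim 5 high; a slug fits with its length along the balance's x, nose either way. The floor is 53 above the desk when level and rises or falls up to 18 as the beam tips.
- pan_right (a point): Centre of the inner floor of the balance's right pan (-110 along the balance's y). White pan, 100 (balance x) x 64 (balance y), rim 5 high; a slug fits with its length along the balance's x, nose either way. The floor is 53 above the desk when level and rises or falls up to 18 as the beam tips.
- bookend: Bookend fixed to the desk. Origin: on the desk under the middle of the tunnel mouth; x points into the tunnel, z up. The tunnel under the yellow roof is 39 wide, 24 high, with the bare desk as its floor; roof top 28 above the desk; flared guides 16 high lead in from x = -24, where they stand 59 apart. Upright 130 high, 100 wide at x = 60; books to 172 high, 120 wide, x to 158. Takes less than 20 N.
- tunnel_mouth (a point): Middle of the tunnel mouth on the desk.
- plunger (a joint): How far the rubber-faced plunger in the tunnel is pushed in, m: 0 untouched, 0.010 at its end. Gives at 5 N, needs 7.5 N to be in by 0.005 and 10 N at its end; stays where pushed. Its face is hidden under the roof, 13 to 28 mm inside the mouth, different every time, not measured: feel for it. The slug's sliding friction adds 1 to 2 N.
- pen_cup: A bystander, to be left alone (it may not move 20 from where it stood): white pen cup, 74 wide, 90 high with pens to 145. Origin: centre of the underside.
- stapler: A bystander, to be left alone (it may not move 20 from where it stood): red and black stapler, 140 x 36 x 48. Origin: centre of the underside, x along it.
- tape_roll: A bystander, to be left alone (it may not move 20 from where it stood): clear roll of tape lying flat, 90 across, 20 high. Origin: centre of the underside.
There are look-alikes about, which are no part of the job. Leave any black or brown look-alike of the slug_a alone.

How it is judged:
By the outcome, as a careful person would: the job done as asked, in the order asked, and still so for the second after the job is handed in, with the robot touching nothing.
It also fails if it takes over 67 s, if anything falls off the work surface, if the arm or the gripper's body presses on something with over 40 N, if the wrist force passes 120 N, or if a joint passes its speed limit or range.

### The arm

A 6-joint arm with a two-finger parallel gripper is mounted at the origin on the work surface. World frame = base frame: x ahead of the robot, y to its left, z up, the work surface at z = 0. Lengths are in m, angles in degrees, forces in N, time in s.
With the tool pointing down it reaches from about 0.15 to 0.775 m from the base axis. Payload 6.1 kg.
Tool frame: the origin (TCP) lies at the very end of the fingers, on their centre line; the grasp point (between the pads) lies 19 mm behind it (manip.tcp_to_grasp is the distance from the TCP to the grasp point, in m); z points along the fingers, y is the line along which they close (so a half turn about z gives the same grasp; the last joint's range is limited). The gripper opens to 85 mm and grips with 20 to 120 N. Pads are 22 mm wide; open, the fingers measure 114 mm over their backs; the gripper's body (76 mm by 85 mm) begins 54 mm behind the grasp point. The pads swing forward as they close: fully open they stand 13 mm farther back than shut.
Start: joints at [75.057, 7.208, -2.269, 80.523, 0, 90], TCP at [0.135, 0.507, 0.231] pointing down, gripper open.
Joint ranges: [-155.77, 155.77], [-54.66, 111.73], [-72.52, 77.12], [-102.08, 115.82], [-83.92, 84.16], [-180, 180]. Speed limits (degrees/s): [136.94, 136.94, 172.46, 180, 180, 180].

### API

Orientations are given as [roll, pitch, yaw] about the fixed x, y, z axes, in that order (R = Rz(yaw) Ry(pitch) Rx(roll)).
In Python, from cell import manip gives the robot as it stands. The module is installed in compiled form; this text tells all that it offers.
- The arm moves only by the tool drive_tool, never from a script. Its argument "deltas" is a list of rows, each a list of 7 numbers: the turn, a rotation vector about the tool's x, y, z in rad, then the shift along the tool's x, y, z in mm, then the opening, from -1 (shut) to 1 (fully open). A call has 1 to 10 rows; each row is the pose to reach, as a shift and turn from the pose commanded when the call began, along the tool's axes at that moment; what a row does not reach only later rows make up. A row lasts 1/8 s, in which the tool goes at most 62.5 mm and 10.7 degrees, less where a joint would pass 70% of its speed; a pose out of reach is approached as far as the arm can. A call with a gripper value outside its range is refused whole. The fingers move at their own pace and stop on an object; the grip force is fixed at half the most. Time passes only in rows, so rows that repeat a pose let the fingers close. It gives the time, the measured TCP pose, the force, the opening and the grip force at its end, in the units of the state.
- manip.state(): the state, without advancing time (a new reading comes with each control period).
- manip.camera(name): name is "scene" or "top" or "wrist"; returns a dict with "pixels" (480x640x3 uint8, blue, green, red), "mtx" (3x3 intrinsics, pixels), "extrinsics" (4x4, takes a point from camera to world coordinates); the wrist camera has in their place "hand_eye" (4x4, takes a point from camera to tool coordinates, whose origin is the TCP and whose axes are the flange's). Camera axes: x right, y down, z forward; pixel columns grow to the right and rows downward; lengths in m; the calibration is good to about 2 mm. The wrist camera is an equidistant fisheye: a pixel r from the principal point sees the ray r / f radians off the axis. A picture is of the moment at which its call begins: read the wrist's pose just before it. There is no depth.
- manip.finish_job(): hands the job in; it is judged then, once.
The state is a dict: "clock": time; "qpos": joint angles; "joint_vel": joint speeds; "joint_torque": joint torques, N m; "tool_pos": TCP position; "ee_rot": TCP orientation; "force": force on the tool from outside, world axes, zero at the start; "torque": the same for the moment, N m; "opening": opening from 0.0 (shut) to 1.0 (fully open); "grip_force": force on a finger pad.
Only numpy, scipy, OpenCV 4.12 (cv2) and the standard library are available. Lean on these libraries where they do the work, as an engineer would, in place of code of your own. Each camera call takes 0.05 s, during which the arm holds its last target. There are 200 camera calls.

## Working session

There is one attempt and no reset: what is moved stays moved. The work goes in short steps, Python scripts to look and compute and a tool call to move; the robot and the scene stay as the last step left them, time stands still between calls to the robot, and variables do not carry over. Pictures are saved under pics/ and viewed, at most 12 in all, crops included, and the job is handed in when it is done.

Besides the shell and the picture viewer there is one more tool, called as a command line: name --pt "numbers of a row" for each row, then --argument value for the rest. drive_tool: Moves the arm, as the interface text tells. Its arguments: {"type":"object","properties":{"deltas":{"type":"array","items":{"type":"array","items":{"type":"number"}}}},"required":["deltas"]}

```bash
mkdir -p pics; python3 - <<'E'
from cell import manip
import cv2,pickle
d={}
for n in("scene","top","wrist"):
    s=manip.state();c=manip.camera(n);c['state']=s;d[n]=c;cv2.imwrite(f"pics/{n}0.png",c["pixels"])
    print(n,c["mtx"].tolist());print(c.get("extrinsics",c.get("hand_eye")).round(4).tolist())
pickle.dump(d,open("d0.pkl","wb"));print(manip.state(),manip.tcp_to_grasp)
E
```

```text
scene [[472.7775933199693, 0.0, 320.09912384397575], [0.0, 472.7775933199693, 246.11372927715803], [0.0, 0.0, 1.0]]
[[-0.7965, 0.4915, -0.3522, 0.8382], [0.6046, 0.6576, -0.4495, 0.4233], [0.0107, -0.5709, -0.8209, 0.7779], [0.0, 0.0, 0.0, 1.0]]
top [[604.6739311440527, 0.0, 327.89585740435257], [0.0, 604.6739311440527, 228.58006689044012], [0.0, 0.0, 1.0]]
[[-0.025, -0.9971, 0.0718, 0.4134], [-0.9997, 0.0244, -0.0091, 0.0365], [0.0073, -0.072, -0.9974, 1.4331], [0.0, 0.0, 0.0, 1.0]]
wrist [[371.64829954431775, 0.0, 318.83181438944064], [0.0, 371.64829954431775, 237.50540939235842], [0.0, 0.0, 1.0]]
[[-0.0006, -0.9661, -0.2583, 0.0657], [1.0, -0.0007, 0.0002, -0.0005], [-0.0004, -0.2583, 0.9661, -0.1427], [0.0, 0.0, 0.0, 1.0]]
{'clock': 0.15, 'qpos': array([ 7.50567377e+01,  7.23344449e+00, -2.31322327e+00,  8.05233392e+01,
       -4.44601721e-04,  9.00005683e+01]), 'joint_vel': array([-0.05770715, -0.1236583 ,  0.15639507,  0.04892244,  0.00957412,
       -0.06046873]), 'joint_torque': array([-1.33297232e-03, -4.36273026e+01,  3.53150690e+01,  1.34213286e-02,
        6.67840141e-05,  9.46866265e-06]), 'tool_pos': array([0.13529865, 0.50694005, 0.23070543]), 'ee_rot': array([-1.79929993e+02,  4.45295795e-04,  1.65056170e+02]), 'force': array([-0.08876731, -0.21900536, -0.04146124]), 'torque': array([-0.01482702, -0.08364184,  0.03092584]), 'grip_force': 0.0, 'opening': 0.9974261565921732} 0.0187
```

View pics/top0.png

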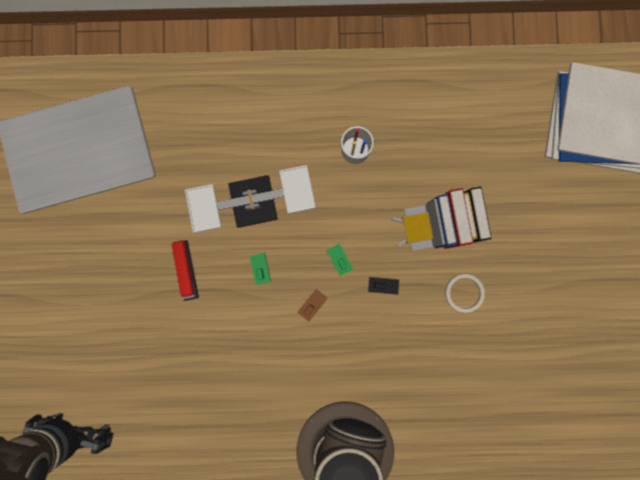

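View pics/scene0.png

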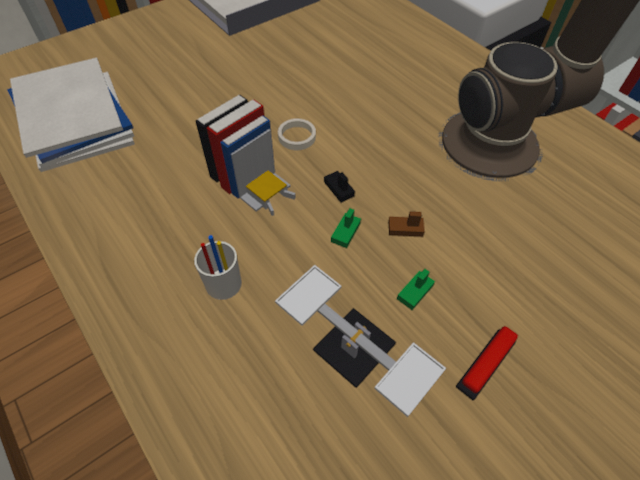

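Top view: green slugs at (260,269) and (340,260), pans at (203,208) and (297,189), yellow foot at (418,228) with its mouth to the left. Next I'll measure these with masks.

```bash
cat > h.py <<'E'
import numpy as np,cv2
from scipy.spatial.transform import Rotation as Ro
def ray(c,px):
    px=np.atleast_2d(np.array(px,float));K=c['mtx']
    u=(px-[K[0,2],K[1,2]])/K[0,0]
    if 'extrinsics' in c: E=c['extrinsics'];d=np.c_[u,np.ones(len(u))]
    else:
        s=c['state'];T=np.eye(4);T[:3,:3]=Ro.from_euler('xyz',s['ee_rot'],degrees=True).as_matrix();T[:3,3]=s['tool_pos']
        E=T@c['hand_eye'];r=np.linalg.norm(u,axis=1);d=np.c_[u*np.sinc(r/np.pi)[:,None]**1,np.cos(r)]
    return E[:3,3],d@E[:3,:3].T
def on(c,px,z):
    o,d=ray(c,px);return (o+d*((z-o[2])/d[:,2])[:,None])[:,:2]
def hsv(c): return cv2.cvtColor(c['pixels'],cv2.COLOR_BGR2HSV)
def blobs(m,amin=60):
    cs,_=cv2.findContours(m.astype(np.uint8),cv2.RETR_EXTERNAL,cv2.CHAIN_APPROX_NONE)
    return [k[:,0,:] for k in cs if cv2.contourArea(k)>amin]
def rect(c,k,z):
    P=on(c,k,z)*1000
    (x,y),(w,h),a=cv2.minAreaRect(P.astype(np.float32))
    if w<h:w,h,a=h,w,a+90
    return np.round([x,y,w,h,(a+90)%180-90],1)
def green(c): H=hsv(c);return (abs(H[...,0].astype(int)-67)<15)&(H[...,1]>120)&(H[...,2]>40)
def white(c): H=hsv(c);return (H[...,1]<25)&(H[...,2]>170)
def yellow(c): H=hsv(c);return (abs(H[...,0].astype(int)-25)<5)&(H[...,1]>190)&(H[...,2]>120)
E
python3 - <<'E'
import pickle;from h import *
d=pickle.load(open('d0.pkl','rb'))
for n in('top','scene'):
    c=d[n];print(n)
    for nm,f,z in(('g',green,.018),('w',white,.056),('y',yellow,.028)):
        for k in blobs(f(c)):print(nm,k.mean(0).round(),rect(c,k,z))
    for r,q in ((255,195),(205,208),(297,190)) if n=='top' else ():print(c['pixels'][q,r])
E
```

```text
top
g [260. 269.] [425.9 184.7  65.9  32.6  11.5]
g [339. 259.] [442.4  -1.2  65.5  32.   26.8]
w [203. 208.] [567.  309.2  98.4  60.7  10.1]
w [297. 189.] [605.8  93.7  98.4  62.5   9.9]
w [360. 149.] [694.9 -58.6  46.4  31.5 -14.7]
w [348. 146.] [702.5 -24.1  40.3  21.2  -9.6]
y [417. 227.] [ 512.4 -185.2   59.    56.6    8.5]
[137 140 143]
[187 193 197]
[186 192 195]
scene
g [416. 288.] [424.5 188.7  87.5  37.   11. ]
g [346. 228.] [439.7   1.7  94.1  37.6  26.8]
w [410. 378.] [565.8 310.9  99.1  63.2  10.2]
w [308. 293.] [604.9  93.9  98.9  62.8  10.2]
w [244. 130.] [ 470.7 -325.9  109.6   14.1    8.8]
w [ 26. 122.] [ 852.6 -637.6   61.6   34.2   77.2]
w [234. 116.] [ 463.4 -381.2  124.8   23.9    8.7]
w [220. 109.] [ 477.7 -419.2  117.1   18.5    8.9]
w [ 72. 101.] [ 743.5 -659.8  278.5  169.1   78.4]
w [488.   3.] [-376.5 -347.1  165.7   76.   -36. ]
w [236.   3.] [ 218.6 -790.3  165.    59.5  -36. ]
y [266. 185.] [ 513.1 -181.7   63.    59.6    8.5]
```

drive_tool --pt "0 0 -0.4625 -353 -242 80 1" --pt "0 0 -0.4625 -353 -242 80 1" --pt "0 0 -0.4625 -353 -242 80 1" --pt "0 0 -0.4625 -353 -242 80 1" --pt "0 0 -0.4625 -353 -242 80 1" --pt "0 0 -0.4625 -353 -242 80 1" --pt "0 0 -0.4625 -353 -242 80 1" --pt "0 0 -0.4625 -353 -242 80 1" --pt "0 0 -0.4625 -353 -242 80 1" --pt "0 0 -0.4625 -353 -242 80 1"

```text
clock: 1.4
tool_pos: [0.4135, 0.1833, 0.1515]
ee_rot: [180.0, 0.0, -168.3]
force: [-0.8, 1.2, 0.4]
opening: 0.998
grip_force: 0.0
```

```bash
cat >> h.py <<'E'
def look(n,save=None):
    from cell import manip
    s=manip.state();c=manip.camera(n);c['state']=s
    if save:cv2.imwrite(f'pics/{save}.png',c['pixels'])
    return c
def delta(x,y,z,yaw):
    "tool-frame delta from the present pose to a pointing-down pose (mm, deg)"
    from cell import manip
    s=manip.state();R=Ro.from_euler('xyz',s['ee_rot'],degrees=True)
    t=R.inv().apply(np.array([x,y,z])-s['tool_pos']*1000)
    r=(R.inv()*Ro.from_euler('xyz',[180,0,yaw],degrees=True)).as_rotvec()
    print('t',s['clock'],'pos',(s['tool_pos']*1000).round(1),s['ee_rot'].round(2),'F',s['force'].round(1),'open',round(s['opening'],3),'grip',round(s['grip_force'],1),'q6',s['qpos'][5].round())
    print('delta',r.round(4),t.round(1))
E
python3 - <<'E'
from h import *
c=look('wrist','w1')
for k in blobs(green(c)):print(k.mean(0).round(),rect(c,k,.018))
for k in blobs(white(c),500):print('w',k.mean(0).round(),rect(c,k,.056))
delta(414,182,150,-168.5)
E
```

```text
[321. 240.] [423.5 187.5  70.   34.4  11.5]
[105. 215.] [442.3  -1.2  68.4  59.8  26.9]
w [526. 460.] [615.2 464.9 100.8  27.4  58.7]
t 1.45 pos [413.5 183.5 151.6] [ 1.7998e+02  2.0000e-02 -1.6831e+02] F [-0.2  0.  -0.6] open 1.0 grip 0.0 q6 12.0
delta [0.0003 0.0003 0.0032] [-0.2 -1.6  1.6]
```

View pics/w1.png

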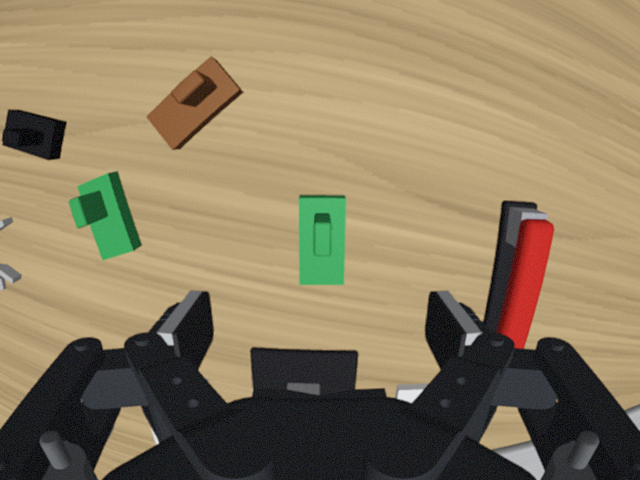

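Wrist view: slug at (321,240), with its fin towards the robot, so the nose points to +x. The pen cup and stapler are clear of it. Grasping this slug first.

drive_tool --pt "0 0 0.003 0.5 -1.5 60 1" --pt "0 0 0.003 0.5 -1.5 110 1" --pt "0 0 0.003 0.5 -1.5 128.5 1" --pt "0 0 0.003 0.5 -1.5 128.5 1" --pt "0 0 0.003 0.5 -1.5 128.5 -1" --pt "0 0 0.003 0.5 -1.5 128.5 -1" --pt "0 0 0.003 0.5 -1.5 128.5 -1" --pt "0 0 0.003 0.5 -1.5 128.5 -1" --pt "0 0 0.003 0.5 -1.5 128.5 -1" --pt "0 0 0.003 0.5 -1.5 128.5 -1"

```text
clock: 2.7
tool_pos: [0.4143, 0.181, 0.0234]
ee_rot: [180.0, 0.1, -168.6]
force: [-0.5, 0.9, 6.1]
opening: 0.131
grip_force: 59.6
```

```bash
python3 - <<'E'
from h import *
delta(412.5,184.4,22,-168.5)
E
```

```text
t 2.7 pos [414.3 181.   23.4] [ 1.7998e+02  6.0000e-02 -1.6862e+02] F [-0.5  0.9  6.1] open 0.131 grip 59.6 q6 12.0
delta [ 0.0004  0.001  -0.0021] [1.1 3.7 1.4]
```

```bash
python3 - <<'E'
from h import *
delta(555.6,308.1,130,-169.9)
E
```

```text
t 2.7 pos [414.3 181.   23.4] [ 1.7998e+02  6.0000e-02 -1.6862e+02] F [-0.5  0.9  6.1] open 0.131 grip 59.6 q6 12.0
delta [0.0004 0.001  0.0223] [-163.7   96.7 -106.4]
```

drive_tool --pt "0 0 0 0 0 -20 -1" --pt "0 0 0 0 0 -60 -1" --pt "0 0 0 0 0 -106 -1" --pt "0 0 0.022 -40 25 -106 -1" --pt "0 0 0.022 -80 48 -106 -1" --pt "0 0 0.022 -120 72 -106 -1" --pt "0 0 0.022 -150 88 -106 -1" --pt "0 0 0.022 -163.7 96.7 -106 -1" --pt "0 0 0.022 -163.7 96.7 -106 -1" --pt "0 0 0.022 -163.7 96.7 -106 -1"

```text
clock: 3.95
tool_pos: [0.5546, 0.3073, 0.1282]
ee_rot: [-180.0, -0.1, -169.9]
force: [-0.1, -0.5, -1.7]
opening: 0.126
grip_force: 58.7
```

```bash
python3 - <<'E'
from h import *
delta(555.6,308.1,78,-169.9)
c=look('wrist','w2');z=c['state']['tool_pos'][2]-.0054
for k in blobs(green(c)):print(k.mean(0).round(),rect(c,k,z))
for k in blobs(white(c),500):print('w',k.mean(0).round(),rect(c,k,.056))
E
```

```text
t 3.95 pos [554.6 307.3 128.2] [-1.7996e+02 -8.0000e-02 -1.6989e+02] F [-0.1 -0.5 -1.7] open 0.126 grip 58.7 q6 19.0
delta [-0.0006 -0.0014  0.0002] [-1.2  0.6 50.2]
[319. 301.] [564.  308.8  73.1  35.   10.3]
[13. 59.] [461.3 129.1  45.1  26.4  25.5]
w [ 30. 466.] [894.3 -17.4 200.2  76.6 -56.8]
w [588. 388.] [659.6 604.5 285.2 128.6  47.9]
w [112. 262.] [588.6 166.5  73.2  16.8 -79.9]
w [ 38. 261.] [605.1  93.  101.7  65.7  10.1]
w [291. 245.] [560.  274.4 135.8  76.2 -79.9]
```

View pics/w2.png

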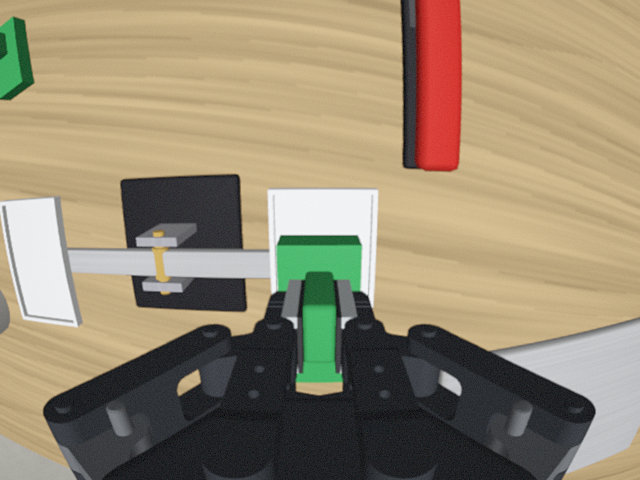

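Held slug level at (319,301), over the pan, which spans columns 268–378. Lowering it now.

drive_tool --pt "0 0 0 -2.5 0.8 30 -1" --pt "0 0 0 -2.5 0.8 43 -1" --pt "0 0 0 -2.5 0.8 48 -1" --pt "0 0 0 -2.5 0.8 50.5 -1" --pt "0 0 0 -2.5 0.8 51 -1" --pt "0 0 0 -2.5 0.8 51 -1"

```text
clock: 4.75
tool_pos: [0.5578, 0.3093, 0.0784]
ee_rot: [180.0, 0.1, -169.9]
force: [-0.9, -0.6, -1.2]
opening: 0.131
grip_force: 58.7
```

drive_tool --pt "0 0 0 0 0 1 -1" --pt "0 0 0 0 0 1.5 -1" --pt "0 0 0 0 0 1.5 -1"

```text
clock: 5.12
tool_pos: [0.5575, 0.3092, 0.0762]
ee_rot: [-180.0, -0.0, -169.9]
force: [0.2, 0.3, -1.2]
opening: 0.132
grip_force: 58.7
```

drive_tool --pt "0 0 0 0 0 0.5 -1" --pt "0 0 0 0 0 0.5 0" --pt "0 0 0 0 0 0.5 0.5" --pt "0 0 0 0 0 0.5 1" --pt "0 0 0 0 0 0.5 1" --pt "0 0 0 0 0 -25 1" --pt "0 0 0 0 0 -60 1" --pt "0 0 0 0 0 -75 1" --pt "0 0 0 0 0 -75 1" --pt "0 0 0 0 0 -75 1"

```text
clock: 6.38
tool_pos: [0.557, 0.3089, 0.1498]
ee_rot: [-180.0, -0.1, -169.9]
force: [-0.2, -0.8, -0.7]
opening: 1.003
grip_force: 0.0
```

```bash
python3 - <<'E'
from h import *
c=look('wrist','w3')
for k in blobs(green(c)):print(k.mean(0).round(),rect(c,k,.066),rect(c,k,.018))
for k in blobs(white(c),500):print('w',k.mean(0).round(),rect(c,k,.056))
n=12*np.array([np.cos(np.radians(26.8)),np.sin(np.radians(26.8))])
print(n);delta(441.5-n[0],0-n[1],150,26.8-180)
E
```

```text
[321. 258.] [566.7 312.2  70.3  33.9   9.9] [582.4 315.3  85.2  41.1   9.9]
[22. 58.] [448.6  54.3  71.4  46.1  26.7] [439.3   2.9  86.6  55.8  26.7]
w [512. 439.] [740.2 540.2 145.2  45.6  43.9]
w [591. 349.] [617.5 615.8 263.4  95.2  68.7]
w [122. 251.] [590.4 164.7  77.3  17.  -78.6]
w [ 47. 253.] [609.9  86.3 106.8  72.8  10.1]
w [288. 247.] [570.5 276.1 134.8  98.4 -79.2]
[10.71102982  5.41053049]
t 6.425 pos [556.9 308.8 149.6] [-1.7995e+02 -1.3000e-01 -1.6988e+02] F [-0.3  0.1 -0.3] open 0.998 grip 0.0 q6 19.0
delta [-0.0005 -0.0024 -0.2911] [ 179.4 -287.2    0.3]
```

View pics/w3.png

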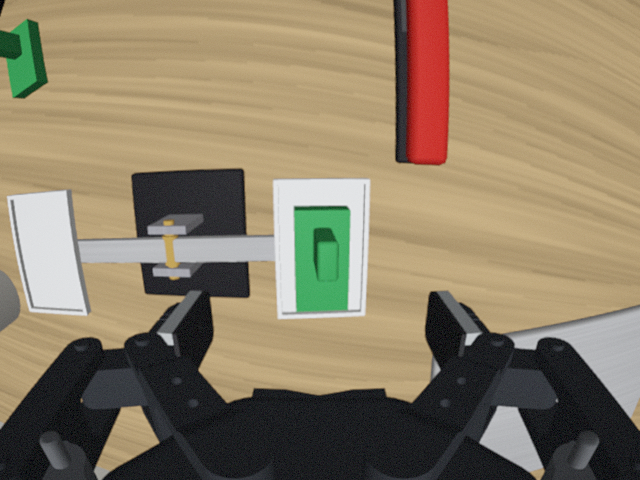

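Slug 1 sits at (321,258), inside its pan. Now for slug 2.

drive_tool --pt "0 0 -0.1 30 -48 0 1" --pt "0 0 -0.2 60 -96 0 1" --pt "0 0 -0.291 90 -144 0 1" --pt "0 0 -0.291 120 -192 0 1" --pt "0 0 -0.291 150 -240 0 1" --pt "0 0 -0.291 172 -275 0 1" --pt "0 0 -0.291 179.4 -287 0 1" --pt "0 0 -0.291 179.4 -287 0 1" --pt "0 0 -0.291 179.4 -287 0 1"

```text
clock: 7.55
tool_pos: [0.4319, -0.0041, 0.151]
ee_rot: [180.0, -0.0, -153.1]
force: [0.4, 0.4, 0.3]
opening: 1.001
grip_force: 0.0
```

```bash
python3 - <<'E'
from h import *
c=look('wrist','w4')
for k in blobs(green(c)):print(k.mean(0).round(),rect(c,k,.018))
n=11.5*np.array([np.cos(np.radians(26.8)),np.sin(np.radians(26.8))])
k=min(blobs(green(c)),key=lambda k:abs(k.mean(0)[0]-320));r=rect(c,k,.018)
delta(r[0]-n[0],r[1]-n[1],23,r[4]-180)
E
```

```text
[528. 460.] [580.6 379.9 111.1  35.   73.5]
[319. 238.] [440.2   0.6  70.5  34.3  26. ]
t 7.6 pos [431.9  -4.  151. ] [ 1.7998e+02 -1.0000e-02 -1.5312e+02] F [-0.3  0.3 -1. ] open 0.999 grip 0.0 q6 -27.0
delta [ 0.0004 -0.0001  0.0154] [  2.    0.3 128. ]
```

drive_tool --pt "0 0 0.01 2 0.5 60 1" --pt "0 0 0.01 2 0.5 110 1" --pt "0 0 0.01 2 0.5 128 1" --pt "0 0 0.01 2 0.5 128 1" --pt "0 0 0.01 2 0.5 128 -1" --pt "0 0 0.01 2 0.5 128 -1" --pt "0 0 0.01 2 0.5 128 -1" --pt "0 0 0.01 2 0.5 128 -1" --pt "0 0 0.01 2 0.5 128 -1" --pt "0 0 0.01 2 0.5 128 -1"

```text
clock: 8.85
tool_pos: [0.4298, -0.0054, 0.0238]
ee_rot: [-180.0, 0.0, -153.8]
force: [-1.6, 0.4, 6.1]
opening: 0.128
grip_force: 59.5
```

```bash
python3 - <<'E'
from h import *
n=11.5*np.array([np.cos(np.radians(10.1)),np.sin(np.radians(10.1))])
delta(605.2-n[0],93.8-n[1],150,-169.9)
E
```

```text
t 8.85 pos [429.8  -5.4  23.8] [-1.7998e+02  5.0000e-02 -1.5378e+02] F [-1.6  0.4  6.1] open 0.128 grip 59.5 q6 -27.0
delta [-2.000e-04  9.000e-04  2.814e-01] [-190.3   14.6 -126. ]
```

drive_tool --pt "0 0 0 0 0 -30 -1" --pt "0 0 0 0 0 -80 -1" --pt "0 0 0.1 -20 2 -126 -1" --pt "0 0 0.2 -65 5 -126 -1" --pt "0 0 0.281 -110 8 -126 -1" --pt "0 0 0.281 -150 12 -126 -1" --pt "0 0 0.281 -180 14 -126 -1" --pt "0 0 0.281 -190.3 14.5 -126 -1" --pt "0 0 0.281 -190.3 14.5 -126 -1" --pt "0 0 0.281 -190.3 14.5 -126 -1"

```text
clock: 10.1
tool_pos: [0.5927, 0.0911, 0.1491]
ee_rot: [-180.0, -0.1, -169.9]
force: [-0.5, 0.6, -3.1]
opening: 0.127
grip_force: 59.4
```

```bash
python3 - <<'E'
from h import *
c=look('wrist','w5');z=c['state']['tool_pos'][2]-.006
for k in blobs(green(c)):print(k.mean(0).round(),rect(c,k,z))
for k in blobs(white(c),500):print('w',k.mean(0).round(),rect(c,k,.066))
delta(594,92,86,-169.9)
E
```

```text
[319. 303.] [603.2  92.8  73.2  34.9  10.1]
[593. 258.] [553.  235.2  50.6  46.9 -80.1]
w [ 28. 452.] [ 925.5 -215.9  141.1  138.2  -89.1]
w [614. 397.] [702.4 451.9 197.9 120.7  19.5]
w [515. 252.] [573.6 229.9  65.6  16.  -78.6]
w [576. 251.] [563.6 295.5  95.1  55.9  10.1]
w [352. 241.] [586.5 126.2 130.4  76.8 -80. ]
w [ 41. 136.] [ 547.2 -126.8   39.    14.2  -81.5]
t 10.15 pos [592.8  91.1 149.4] [-1.7999e+02 -3.0000e-02 -1.6991e+02] F [ 0.9  0.1 -2.4] open 0.129 grip 59.4 q6 -1.0
delta [-0.0001 -0.0005 -0.0001] [-1.4  0.7 63.4]
```

View pics/w5.png

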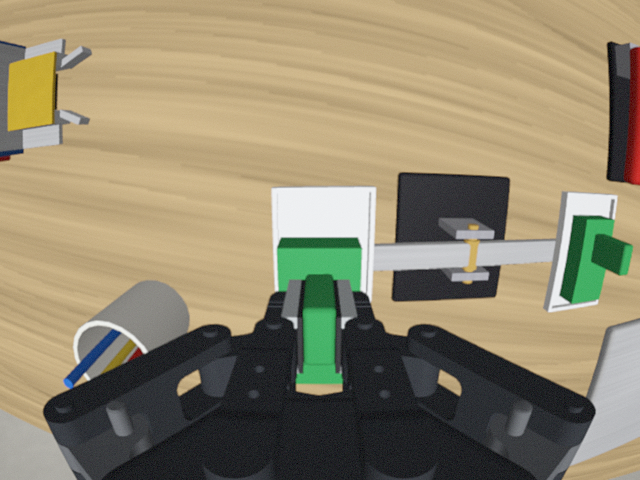

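Slug 2 is level over its pan, which sits slightly raised because slug 1 has tipped the beam. The pen cup is clear. Lowering until contact.

drive_tool --pt "0 0 0 -2 0.8 35 -1" --pt "0 0 0 -2 0.8 52 -1" --pt "0 0 0 -2 0.8 59 -1" --pt "0 0 0 -2 0.8 62.5 -1" --pt "0 0 0 -2 0.8 64.5 -1" --pt "0 0 0 -2 0.8 66 -1" --pt "0 0 0 -2 0.8 66 -1"

```text
clock: 11.02
tool_pos: [0.5958, 0.0929, 0.0836]
ee_rot: [-180.0, 0.0, -169.9]
force: [0.0, 0.1, -2.1]
opening: 0.131
grip_force: 59.4
```

drive_tool --pt "0 0 0 0 0 1 -1" --pt "0 0 0 0 0 2.5 -1" --pt "0 0 0 0 0 4 -1" --pt "0 0 0 0 0 4 -1"

```text
clock: 11.52
tool_pos: [0.5955, 0.0929, 0.0791]
ee_rot: [180.0, -0.0, -169.9]
force: [0.2, -0.5, -1.0]
opening: 0.129
grip_force: 59.5
```

drive_tool --pt "0 0 0 0 0 1.5 -1" --pt "0 0 0 0 0 2.5 0" --pt "0 0 0 0 0 2.5 0.5" --pt "0 0 0 0 0 2.5 1" --pt "0 0 0 0 0 2.5 1" --pt "0 0 0 0 0 -20 1" --pt "0 0 0 0 0 -55 1" --pt "0 0 0 0 0 -72 1" --pt "0 0 0 0 0 -72 1" --pt "0 0 0 0 0 -72 1"

```text
clock: 12.78
tool_pos: [0.595, 0.0928, 0.15]
ee_rot: [180.0, -0.1, -169.9]
force: [0.4, 0.3, -0.2]
opening: 0.998
grip_force: 0.0
```

drive_tool --pt "0 0 0 0 0 0 1" --pt "0 0 0 0 0 0 1" --pt "0 0 0 0 0 0 1" --pt "0 0 0 0 0 0 1"

```text
clock: 13.28
tool_pos: [0.5955, 0.0928, 0.1512]
ee_rot: [-180.0, -0.0, -169.9]
force: [-0.4, -0.2, -0.0]
opening: 0.997
grip_force: 0.0
```

```bash
python3 - <<'E'
from h import *
c=look('wrist','w6')
for k in blobs(green(c)):print(k.mean(0).round(),rect(c,k,.062),rect(c,k,.071),rect(c,k,.08))
for k in blobs(white(c),500):print('w',k.mean(0).round(),rect(c,k,.048),rect(c,k,.056),rect(c,k,.066))
for n in('scene',):
    c=look(n)
    for k in blobs(white(c),500):print('w',k.mean(0).round(),rect(c,k,.048),rect(c,k,.056),rect(c,k,.066))
delta(594,92,86,-169.9)
E
```

```text
[601. 261.] [571.6 334.   83.7  77.6 -81.9] [570.  324.2  80.5  74.6 -81.9] [568.4 314.4  77.2  71.6 -81.9]
[316. 258.] [607.7  93.   71.9  34.5  10.1] [604.7  92.6  69.2  33.1  10.1] [601.7  92.1  66.4  31.8  10.1]
w [626. 371.] [717.9 472.7 224.9  62.4  40.3] [711.8 460.  217.6  60.4  40.3] [704.2 444.  208.5  57.8  40.3]
w [516. 251.] [578.6 246.5  80.6  17.  -81.4] [577.1 241.1  78.   16.4 -81.4] [575.1 234.4  74.7  15.7 -81.4]
w [591. 256.] [569.9 330.2 111.2  76.1  10. ] [568.7 322.1 107.6  73.6  10. ] [567.1 312.  103.1  70.5  10. ]
w [351. 246.] [598.9 131.1 139.2 101.8 -80.1] [596.6 129.5 134.6  98.5 -80.1] [593.9 127.5 129.   94.4 -80.1]
w [ 41. 133.] [ 549.3 -143.4   41.9   15.1  -81.5] [ 548.7 -136.1   40.5   14.6  -81.5] [ 548.  -127.    38.8   14.   -81.5]
w [411. 375.] [559.3 306.4 103.7  65.8  10.1] [562.4 307.7 102.5  65.1  10.1] [566.2 309.3 101.1  64.2  10.1]
w [310. 294.] [605.6  94.6 100.6  61.3  10.2] [608.1  98.2  99.5  60.7  10.2] [611.3 102.7  98.1  59.8  10.2]
w [ 67. 104.] [ 753.6 -672.9  285.2  219.9   78.6] [ 754.5 -660.9  282.   217.5   78.6] [ 755.7 -645.9  278.1  214.5   78.6]
t 13.375 pos [595.5  92.9 151.3] [-180.      0.   -169.87] F [-0.6  1.1 -0.1] open 1.002 grip 0.0 q6 -1.0
delta [-0.      0.0001  0.0005] [ 1.7 -0.6 65.3]
```

View pics/w6.png

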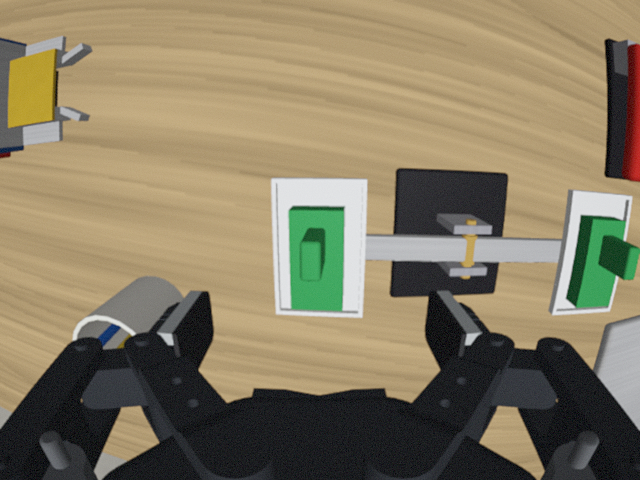

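The scene-camera pan sizes fit heights of about 66 mm (far pan) and 48 mm or less (near pan). So slug 2, in the near pan at (316,258), dropped and is the steel one. Picking it up with a 5° tilt to match the pan.

drive_tool --pt "-0.085 0 0 -0.8 -2.6 40 1" --pt "-0.085 0 0 -0.8 -2.6 72 1" --pt "-0.085 0 0 -0.8 -2.6 83.5 1" --pt "-0.085 0 0 -0.8 -2.6 83.5 1" --pt "-0.085 0 0 -0.8 -2.6 83.5 -1" --pt "-0.085 0 0 -0.8 -2.6 83.5 -1" --pt "-0.085 0 0 -0.8 -2.6 83.5 -1" --pt "-0.085 0 0 -0.8 -2.6 83.5 -1" --pt "-0.085 0 0 -0.8 -2.6 83.5 -1" --pt "-0.085 0 0 -0.8 -2.6 83.5 -1"

```text
clock: 14.62
tool_pos: [0.5969, 0.0905, 0.0679]
ee_rot: [175.1, 0.0, -169.9]
force: [1.2, 0.8, 0.2]
opening: 0.127
grip_force: 62.2
```

drive_tool --pt "0 0 0 0 0 -5 -1" --pt "0 0 0 0 0 -15 -1" --pt "0.04 0 0 0 0 -40 -1" --pt "0.085 0 0 0 0 -70 -1" --pt "0.085 0 0 0 0 -80 -1" --pt "0.085 0 0 0 0 -80 -1"

```text
clock: 15.38
tool_pos: [0.5982, 0.0837, 0.1479]
ee_rot: [180.0, 0.0, -169.9]
force: [-0.0, 0.1, -3.4]
opening: 0.129
grip_force: 61.8
```

```bash
python3 - <<'E'
from h import *
delta(492.4,-49.5,150,98.5)
E
```

```text
t 15.375 pos [598.2  83.7 147.9] [ 1.7997e+02  5.0000e-02 -1.6988e+02] F [-0.   0.1 -3.4] open 0.129 grip 61.8 q6 -2.0
delta [1.1000e-03 2.0000e-04 1.5991e+00] [ 127.6 -112.6   -2.3]
```

drive_tool --pt "0 0 0.18 14 -12 -2 -1" --pt "0 0 0.36 28 -25 -2 -1" --pt "0 0 0.54 42 -38 -2 -1" --pt "0 0 0.72 57 -50 -2 -1" --pt "0 0 0.9 71 -63 -2 -1" --pt "0 0 1.08 85 -75 -2 -1" --pt "0 0 1.26 99 -88 -2 -1" --pt "0 0 1.44 114 -100 -2 -1" --pt "0 0 1.55 123 -108 -2 -1" --pt "0 0 1.6 127.6 -112.5 -2 -1"

```text
clock: 16.62
tool_pos: [0.4908, -0.05, 0.148]
ee_rot: [-179.9, -0.1, 98.3]
force: [0.6, 0.8, -2.7]
opening: 0.128
grip_force: 61.7
```

drive_tool --pt "0 0 0 0 0 0 -1" --pt "0 0 0 0 0 0 -1" --pt "0 0 0 0 0 0 -1"

```text
clock: 17.0
tool_pos: [0.4921, -0.0492, 0.1492]
ee_rot: [-180.0, -0.0, 98.5]
force: [-0.9, 0.3, -2.2]
opening: 0.131
grip_force: 61.7
```

```bash
python3 - <<'E'
from h import *
c=look('wrist','w7');z=c['state']['tool_pos'][2]-.006
for k in blobs(green(c)):print(k.mean(0).round(),rect(c,k,z))
for k in blobs(yellow(c),200):print('y',k.mean(0).round(),rect(c,k,.028));print(on(c,cv2.boxPoints(cv2.minAreaRect(k)),.028)*1000)
delta(492.4,-49.5,150,98.5)
E
```

```text
[319. 300.] [493.  -59.5  72.7  34.9 -81.5]
t 17.05 pos [492.2 -49.2 149.3] [-1.7998e+02 -1.0000e-02  9.8490e+01] F [-1.  -0.4 -3. ] open 0.129 grip 61.7 q6 76.0
delta [-0.0003 -0.0002 -0.0002] [-0.3  0.2 -0.7]
```

View pics/w7.png

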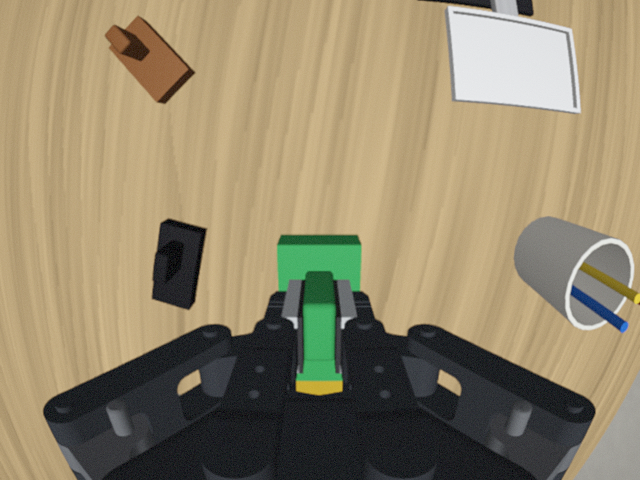

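Only the roof's edge shows below the slug, so the bookend is hidden here. I'll lower the slug in front of the mouth and compare slug and roof in the fixed cameras, where calibration bias cancels.

drive_tool --pt "0 0 0 -15 0.5 40 -1" --pt "0 0 0 -26 0.5 85 -1" --pt "0 0 0 -26 0.5 113 -1" --pt "0 0 0 -26 0.5 120 -1" --pt "0 0 0 -26 0.5 122 -1" --pt "0 0 0 -26 0.5 122 -1" --pt "0 0 0 -26 0.5 122 -1"

```text
clock: 17.92
tool_pos: [0.4973, -0.0751, 0.0287]
ee_rot: [179.9, 0.0, 98.5]
force: [-0.5, -0.5, -2.6]
opening: 0.132
grip_force: 61.6
```

```bash
cat > m.py <<'E'
from h import *
import cv2
T=[]
for n in('top','scene'):
    c=look(n,n+'8');
    Y=[k for k in blobs(yellow(c),200)];G=[k for k in blobs(green(c))]
    # upscale-free: use area centroids + rect
    for k in Y:print(n,'y',k.mean(0).round(),rect(c,k,.028))
    for k in G:print(n,'g',k.mean(0).round(),rect(c,k,.020))
for f,p,yaw in(('w5',(592.8,91.1,149.4),-169.91),('w6',(595.5,92.9,151.3),-169.87),('w1',(413.5,183.5,151.6),-168.31)):
    c=look('wrist') if 0 else None
    import pickle;c=dict(pickle.load(open('d0.pkl','rb'))['wrist']);c['pixels']=cv2.imread(f'pics/{f}.png')
    c['state']=dict(tool_pos=np.array(p)/1000,ee_rot=[180,0,yaw])
    for k in blobs(yellow(c),200):print(f,'y',k.mean(0).round(),rect(c,k,.028))
delta(496.7,-75.9,24,98.5)
E
python3 m.py; python3 - <<'E'
import cv2
a=cv2.imread('pics/top8.png')[180:270,350:470];b=cv2.imread('pics/scene8.png')[140:240,210:370]
cv2.imwrite('pics/c8.png',cv2.hconcat([cv2.resize(a,(400,300)),cv2.resize(b,(400,300))]))
E
```

```text
top g [202. 207.] [574.3 317.1  69.2  34.4  10.6]
scene y [265. 185.] [ 513.2 -181.5   63.4   59.6    8.7]
scene g [409. 379.] [555.  306.5  82.   36.1  10.5]
scene g [299. 215.] [498.8 -82.2  77.1  51.6 -87.4]
w6 y [27. 99.] [ 511.6 -182.1   62.4   58.5    9. ]
w6 y [39. 73.] [ 498.7 -179.9   51.7   37.6  -81.6]
t 18.025 pos [497.  -75.1  28.4] [1.7992e+02 3.0000e-02 9.8460e+01] F [ 0.6 -0.3 -2.1] open 0.13 grip 61.6 q6 73.0
delta [ 0.0015  0.0005 -0.0007] [-0.8 -0.4  4.4]
```

View pics/c8.png

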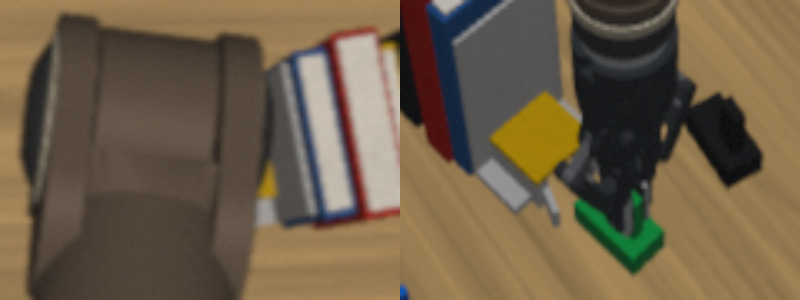

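The arm hides the roof from the top camera, and in the scene view the slug stands in front of the mouth. The lateral estimates spread by about 2 mm, so I'll take one wrist view from beside the bookend at the same yaw.

drive_tool --pt "0 0 0 0 0 -60 -1" --pt "0 0 0 0 0 -120 -1" --pt "0 0 0 0 -20 -172 -1" --pt "0 0 0 -20 -70 -172 -1" --pt "0 0 0 -42 -115 -172 -1" --pt "0 0 0 -42 -125 -172 -1" --pt "0 0 0 -42 -125 -172 -1" --pt "0 0 0 -42 -125 -172 -1" --pt "0 0 0 -42 -125 -172 -1"

```text
clock: 19.15
tool_pos: [0.3797, -0.1346, 0.1993]
ee_rot: [-180.0, -0.0, 98.5]
force: [-0.7, -1.4, -2.7]
opening: 0.124
grip_force: 61.7
```

```bash
python3 - <<'E'
from h import *
import pickle
c=look('wrist','w9');pickle.dump(c,open('w9.pkl','wb'));s=c['state'];print(s['tool_pos'].round(4),s['ee_rot'].round(2))
z=s['tool_pos'][2]-.006
for k in blobs(green(c)):print(k.mean(0).round(),rect(c,k,z),on(c,k.mean(0),z)*1000)
for k in blobs(yellow(c),100):print('y',len(k),k.mean(0).round(),rect(c,k,.028))
E
```

```text
[ 0.3797 -0.1346  0.1993] [-1.7998e+02 -2.0000e-02  9.8520e+01]
[319. 300.] [ 380.6 -144.7   72.1   34.9  -81.5] [[ 379.51968757 -137.88628447]]
```

View pics/w9.png

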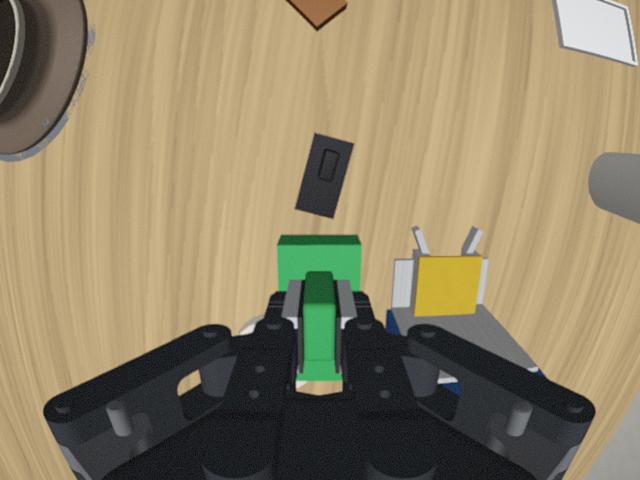

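Clear view: yellow roof over columns 413–481 and rows 256–316, with guide tips at (417,229) and (476,231).

```bash
python3 - <<'E'
from h import *
import pickle
c=pickle.load(open('w9.pkl','rb'));H=hsv(c);print(H[285,445],H[265,430],H[310,460])
m=(abs(H[...,0].astype(int)-H[285,445,0])<5)&(H[...,1]>H[285,445,1]-40)&(H[...,2]>100);m[:,:400]=0;m[:,500:]=0;m[:240]=0;m[325:]=0
u=np.array([np.cos(np.radians(-81.5)),np.sin(np.radians(-81.5))]);v=np.array([-u[1],u[0]])
tcp=c['state']['tool_pos'][:2]*1000
k=max(blobs(m),key=len);r=rect(c,k,.028);print(r)
print('roof centre along,lat from tcp',(r[:2]-tcp)@u,(r[:2]-tcp)@v,'lat abs',r[:2]@v,'mouth along abs',(on(c,k,.028)*1000@u).min())
P=on(c,k,.028)*1000
for a in(5,20,35,50):
    q=P[abs(P@u-(P@u).min()-a)<4]@v;print(a,q.min().round(1),q.max().round(1),((q.min()+q.max())/2).round(2))
m=green(c);z=c['state']['tool_pos'][2]-.006
k=max(blobs(m),key=len);Q=on(c,k,z)*1000
q=Q[(Q-tcp)@u<-15]@v-tcp@v;print('slug lat',q.min(),q.max())
for g in blobs((H[...,1]<60)&(H[...,2]>110)&(np.mgrid[:480,:640][0]<256)&(np.mgrid[:480,:640][0]>215)&(abs(np.mgrid[:480,:640][1]-447)<50),30):
    G=on(c,g,.016)*1000;i=(G@u).argmin();print('guide',g[i],G@u@np.ones(len(G))/len(G),(G@v).min(),(G@v).max(),(G@u).min())
E
```

```text
[ 24 187 200] [ 24 185 200] [ 25 196 196]
[ 510.5 -182.3   64.3   60.2    8.6]
roof centre along,lat from tcp 66.51893915891588 122.27902096761963 lat abs 477.9469425973306 mouth along abs 225.69269623737847
5 445.7 509.9 477.82
20 445.8 509.3 477.55
35 445.9 509.3 477.59
50 445.8 510.1 477.93
slug lat -17.932245906482308 16.797113917176034
guide [472 226] 216.4789270908762 491.7158871737461 512.8491673051135 199.9051398588191
guide [417 226] 216.56805061335592 440.6287856852168 459.3399868273734 200.29690891458367
```

```bash
python3 - <<'E'
from h import *
delta(495.1,-77.4,27,98.55)
E
```

```text
t 19.2 pos [ 379.6 -134.6  199.3] [-1.7998e+02 -2.0000e-02  9.8520e+01] F [-0.7 -0.5 -1.9] open 0.126 grip 61.7 q6 62.0
delta [-0.0004 -0.0003 -0.0006] [ 39.4 122.7 172.3]
```

drive_tool --pt "0 0 0 20 40 0 -1" --pt "0 0 0 39.4 90 0 -1" --pt "0 0 0 39.4 122.7 20 -1" --pt "0 0 0 39.4 122.7 75 -1" --pt "0 0 0 39.4 122.7 130 -1" --pt "0 0 0 39.4 122.7 162 -1" --pt "0 0 0 39.4 122.7 170 -1" --pt "0 0 0 39.4 122.7 171 -1" --pt "0 0 0 39.4 122.7 171 -1"

```text
clock: 20.32
tool_pos: [0.4959, -0.0781, 0.0301]
ee_rot: [179.9, 0.0, 98.5]
force: [0.0, -0.3, -1.8]
opening: 0.127
grip_force: 61.6
```

drive_tool --pt "0 0 0 0 0 1 -1" --pt "0 0 0 0 0 2 -1" --pt "0 0 0 0 0 2.5 -1" --pt "0 0 0 0 0 2.5 -1"

```text
clock: 20.82
tool_pos: [0.4945, -0.078, 0.026]
ee_rot: [-180.0, 0.0, 98.4]
force: [-0.5, 0.2, -2.7]
opening: 0.128
grip_force: 61.6
```

drive_tool --pt "0 0 0 0 0 0.7 -1" --pt "0 0 0 0 0 1.3 -1" --pt "0 0 0 0 0 1.3 -1" --pt "0 0 0 0 0 1.3 -1"

```text
clock: 21.32
tool_pos: [0.4946, -0.0779, 0.0252]
ee_rot: [180.0, 0.0, 98.5]
force: [-3.5, 0.4, 5.6]
opening: 0.127
grip_force: 62.9
```

```bash
python3 - <<'E'
from h import *
delta(495.1,-77.4,24,98.55)
E
```

```text
t 21.325 pos [494.6 -77.9  25.2] [179.98   0.    98.45] F [-3.5  0.4  5.6] open 0.127 grip 62.9 q6 73.0
delta [ 0.0003  0.0001 -0.0017] [0.5 0.6 1.2]
```

drive_tool --pt "0 0 0 0 0.5 -1.2 -1" --pt "0 0 0 -6 0.5 -1.2 -1" --pt "0 0 0 -13 0.5 -1.2 -1" --pt "0 0 0 -20 0.5 -1.2 -1" --pt "0 0 0 -24 0.5 -1.2 -1" --pt "0 0 0 -26 0.5 -1.2 -1" --pt "0 0 0 -26 0.5 -1.2 -1" --pt "0 0 0 -26 0.5 -1.2 -1"

```text
clock: 22.32
tool_pos: [0.4988, -0.1034, 0.0259]
ee_rot: [-180.0, -0.0, 98.5]
force: [-0.0, -0.2, -1.8]
opening: 0.125
grip_force: 61.8
```

drive_tool --pt "0 0 0 -1.5 0 0 -1" --pt "0 0 0 -3 0 0 -1" --pt "0 0 0 -4 0 0 -1" --pt "0 0 0 -4 0 0 -1"

```text
clock: 22.82
tool_pos: [0.4995, -0.1076, 0.0259]
ee_rot: [180.0, -0.0, 98.4]
force: [-0.9, -0.7, -3.8]
opening: 0.128
grip_force: 61.8
```

drive_tool --pt "0 0 0 -2 0 0 -1" --pt "0 0 0 -4 0 0 -1" --pt "0 0 0 -5 0 0 -1" --pt "0 0 0 -5 0 0 -1"

```text
clock: 23.32
tool_pos: [0.5002, -0.1126, 0.0259]
ee_rot: [-180.0, -0.0, 98.4]
force: [0.3, 0.6, -2.8]
opening: 0.131
grip_force: 61.8
```

drive_tool --pt "0 0 0 -2 0 0 -1" --pt "0 0 0 -4 0 0 -1" --pt "0 0 0 -5 0 0 -1" --pt "0 0 0 -5 0 0 -1"

```text
clock: 23.82
tool_pos: [0.5009, -0.1175, 0.0259]
ee_rot: [-180.0, -0.0, 98.4]
force: [-0.9, -0.0, -2.4]
opening: 0.129
grip_force: 61.8
```

drive_tool --pt "0 0 0 -1 0 0 -1" --pt "0 0 0 -2 0 0 -1" --pt "0 0 0 -3 0 0 -1" --pt "0 0 0 -3 0 0 -1"

```text
clock: 24.32
tool_pos: [0.5014, -0.1205, 0.0259]
ee_rot: [180.0, -0.0, 98.4]
force: [0.5, -1.0, -2.4]
opening: 0.13
grip_force: 61.8
```

drive_tool --pt "0 0 0 -1 0 0 -1" --pt "0 0 0 -2 0 0 -1" --pt "0 0 0 -2 0 0 -1"

```text
clock: 24.7
tool_pos: [0.5015, -0.1215, 0.0259]
ee_rot: [180.0, -0.1, 98.5]
force: [-0.2, 5.0, -0.5]
opening: 0.128
grip_force: 62.0
```

drive_tool --pt "0 0 0 -0.7 0 0 -1" --pt "0 0 0 -1.4 0 0 -1" --pt "0 0 0 -1.4 0 0 -1"

```text
clock: 25.08
tool_pos: [0.5016, -0.1228, 0.0259]
ee_rot: [180.0, -0.1, 98.5]
force: [-1.3, 5.2, 0.0]
opening: 0.126
grip_force: 62.0
```

drive_tool --pt "0 0 0 -0.7 0 0 -1" --pt "0 0 0 -1.4 0 0 -1" --pt "0 0 0 -1.4 0 0 -1"

```text
clock: 25.45
tool_pos: [0.5018, -0.124, 0.0259]
ee_rot: [180.0, -0.2, 98.5]
force: [-1.6, 5.3, -0.3]
opening: 0.128
grip_force: 62.0
```

drive_tool --pt "0 0 0 -0.7 0 0 -1" --pt "0 0 0 -1.4 0 0 -1" --pt "0 0 0 -2 0 0 -1" --pt "0 0 0 -2 0 0 -1"

```text
clock: 25.95
tool_pos: [0.5021, -0.1257, 0.026]
ee_rot: [180.0, -0.2, 98.5]
force: [-1.2, 6.2, 1.3]
opening: 0.127
grip_force: 62.0
```

drive_tool --pt "0 0 0 -0.7 0 0 -1" --pt "0 0 0 -1.4 0 0 -1" --pt "0 0 0 -2 0 0 -1" --pt "0 0 0 -2 0 0 -1"

```text
clock: 26.45
tool_pos: [0.5023, -0.1275, 0.026]
ee_rot: [180.0, -0.2, 98.5]
force: [-1.6, 8.2, 1.5]
opening: 0.132
grip_force: 62.0
```

drive_tool --pt "0 0 0 -0.6 0 0 -1" --pt "0 0 0 -1.2 0 0 -1" --pt "0 0 0 -1.7 0 0 -1" --pt "0 0 0 -1.7 0 0 -1"

```text
clock: 26.95
tool_pos: [0.5025, -0.1289, 0.026]
ee_rot: [180.0, -0.2, 98.5]
force: [-1.5, 8.6, 1.1]
opening: 0.126
grip_force: 62.1
```

drive_tool --pt "0 0 0 -0.5 0 0 -1" --pt "0 0 0 -1 0 0 -1" --pt "0 0 0 -1 0 0 -1"

```text
clock: 27.32
tool_pos: [0.5027, -0.1298, 0.026]
ee_rot: [180.0, -0.2, 98.5]
force: [-2.0, 8.8, 1.4]
opening: 0.132
grip_force: 62.1
```

drive_tool --pt "0 0 0 0.7 0 0 -1" --pt "0 0 0 1.2 0 0.3 -1" --pt "0 0 0 1.2 0 0.3 -1"

```text
clock: 27.7
tool_pos: [0.5027, -0.1297, 0.0256]
ee_rot: [180.0, -0.1, 98.5]
force: [-1.0, 5.9, -0.3]
opening: 0.131
grip_force: 62.0
```

drive_tool --pt "0 0 0 0.5 0 0 0" --pt "0 0 0 0.5 0 0 0.5" --pt "0 0 0 0.5 0 0 1" --pt "0 0 0 0.5 0 0 1" --pt "0 0 0 0.5 0 0 1" --pt "0 0 0 0.5 0 -30 1" --pt "0 0 0 0.5 0 -80 1" --pt "0 0 0 40 0 -120 1" --pt "0 0 0 60 0 -120 1" --pt "0 0 0 60 0 -120 1"

```text
clock: 28.95
tool_pos: [0.4941, -0.0704, 0.1462]
ee_rot: [179.9, 0.0, 98.6]
force: [0.2, 0.6, 0.4]
opening: 0.995
grip_force: 0.0
```

```bash
python3 - <<'E'
from h import *
a=look('wrist');b=look('scene')
for k in blobs(green(a)):print(k.mean(0).round(),rect(a,k,.018))
for k in blobs(green(b)):print(k.mean(0).round(),rect(b,k,.018),rect(b,k,.06))
cv2.imwrite('pics/f.png',cv2.hconcat([cv2.resize(a['pixels'],(400,300)),cv2.resize(b['pixels'],(400,300))]))
E
```

```text
[318. 300.] [ 502.1 -131.9   58.8   34.7  -81.4]
[409. 379.] [554.3 306.3  82.2  36.3  10.3] [570.  312.8  77.6  34.3  10.3]
[283. 201.] [ 504.  -131.1   66.7   49.6  -82.1] [ 522.5 -100.4   63.    46.9  -82.1]
```

View pics/f.png

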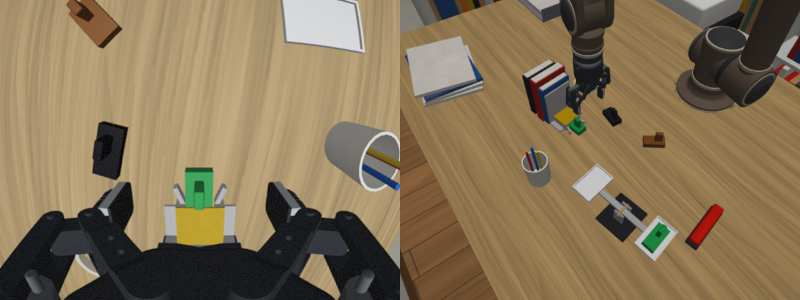

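The slug is in the tunnel, the dummy is in its pan and the bystanders are untouched. The force peaked at about 9 N, which leaves the "more than half" margin unclear once friction is taken off. I'll regrasp and press up to about 10–11 N.

drive_tool --pt "0 0 0 -30 0 0 1" --pt "0 0 0 -59.5 0 20 1" --pt "0 0 0 -59.5 0 70 1" --pt "0 0 0 -59.5 0 110 1" --pt "0 0 0 -59.5 0 119.5 1" --pt "0 0 0 -59.5 0 119.5 1" --pt "0 0 0 -59.5 0 119.5 -1" --pt "0 0 0 -59.5 0 119.5 -1" --pt "0 0 0 -59.5 0 119.5 -1" --pt "0 0 0 -59.5 0 119.5 -1"

```text
clock: 30.3
tool_pos: [0.503, -0.1301, 0.0265]
ee_rot: [180.0, 0.0, 98.5]
force: [-0.2, 0.8, 2.2]
opening: 0.141
grip_force: 0.9
```

drive_tool --pt "0 0 0 0 0 0 -1" --pt "0 0 0 -0.4 0 0 -1" --pt "0 0 0 -0.8 0 0 -1" --pt "0 0 0 -0.8 0 0 -1"

```text
clock: 30.8
tool_pos: [0.5031, -0.1301, 0.0266]
ee_rot: [180.0, -0.1, 98.5]
force: [-1.5, 3.4, 6.2]
opening: 0.128
grip_force: 59.7
```

drive_tool --pt "0 0 0 0 0 -0.7 -1" --pt "0 0 0 -0.4 0 -0.7 -1" --pt "0 0 0 -0.8 0 -0.7 -1" --pt "0 0 0 -0.8 0 -0.7 -1"

```text
clock: 31.3
tool_pos: [0.503, -0.1304, 0.0268]
ee_rot: [180.0, -0.2, 98.5]
force: [-0.7, 6.9, 3.2]
opening: 0.126
grip_force: 59.2
```

drive_tool --pt "0 0 0 -0.3 0 0 -1" --pt "0 0 0 -0.6 0 0 -1" --pt "0 0 0 -0.6 0 0 -1"

```text
clock: 31.68
tool_pos: [0.503, -0.1304, 0.0268]
ee_rot: [180.0, -0.2, 98.5]
force: [-1.1, 9.0, 4.1]
opening: 0.126
grip_force: 59.4
```

drive_tool --pt "0 0 0 -0.3 0 0 -1" --pt "0 0 0 -0.6 0 0 -1" --pt "0 0 0 -0.6 0 0 -1"

```text
clock: 32.05
tool_pos: [0.5029, -0.1305, 0.0268]
ee_rot: [180.0, -0.3, 98.5]
force: [-1.6, 10.7, 5.6]
opening: 0.128
grip_force: 59.6
```

drive_tool --pt "0 0 0 -0.3 0 0 -1" --pt "0 0 0 -0.5 0 0 -1" --pt "0 0 0 -0.5 0 0 -1"

```text
clock: 32.42
tool_pos: [0.503, -0.1306, 0.0269]
ee_rot: [180.0, -0.4, 98.5]
force: [-2.0, 12.9, 7.6]
opening: 0.131
grip_force: 59.7
```

At about 13 N it no longer moves, so the plunger is at or near its end. Relaxing, letting go and retreating.

drive_tool --pt "0 0 0 0.8 0 0 -1" --pt "0 0 0 1.6 0 0 -1" --pt "0 0 0 1.6 0 0 0" --pt "0 0 0 1.6 0 0 0.5" --pt "0 0 0 1.6 0 0 1" --pt "0 0 0 1.6 0 0 1" --pt "0 0 0 1.6 0 -30 1" --pt "0 0 0 1.6 0 -80 1" --pt "0 0 0 40 0 -120 1" --pt "0 0 0 60 0 -120 1"

```text
clock: 33.67
tool_pos: [0.4962, -0.0735, 0.1505]
ee_rot: [179.7, 0.1, 98.5]
force: [-0.5, -1.1, -0.6]
opening: 0.999
grip_force: 0.0
```

drive_tool --pt "0 0 0 0 0 0 1" --pt "0 0 0 0 0 0 1" --pt "0 0 0 0 0 0 1" --pt "0 0 0 0 0 0 1"

```text
clock: 34.17
tool_pos: [0.4943, -0.0746, 0.1463]
ee_rot: [-180.0, -0.0, 98.4]
force: [-0.4, -0.3, 0.1]
opening: 1.001
grip_force: 0.0
```

```bash
python3 - <<'E'
from h import *
a=look('wrist');b=look('scene')
for k in blobs(green(a)):print(k.mean(0).round(),rect(a,k,.018))
for k in blobs(green(b)):print(k.mean(0).round(),rect(b,k,.018))
delta(500,-70,146,98.5)
from cell import manip
print(manip.finish_job())
E
```

```text
[319. 296.] [ 502.2 -131.1   57.2   34.6  -82.1]
[409. 379.] [554.3 306.3  82.2  36.3  10.3]
[283. 201.] [ 504.  -131.1   66.1   49.4  -81.3]
t 34.275 pos [494.4 -74.4 146.5] [-1.7997e+02 -1.0000e-02  9.8410e+01] F [0.2 0.3 0.4] open 0.998 grip 0.0 q6 73.0
delta [-0.0005 -0.0001 -0.0015] [3.5 6.2 0.5]
the job is handed in; nothing more can be done
None
```

The job is handed in at 34 s of the 67 s allowed: the slug that dropped (the second one I placed) is nose-first in the tunnel, pressed to about 13 N at most until it stopped moving, with the plunger in by an estimated 8–10 mm of 10 (not directly measured), and released; the dummy is still in its pan, and the last pictures showed nothing else on the desk moved.

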